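# Load the gravity roller lane

### The arm

A 6-joint arm with a two-finger parallel gripper is mounted at the origin on the work surface. World frame = base frame: x ahead of the robot, y to its left, z up, the work surface at z = 0. Lengths are in m, angles in rad, forces in N, time in s.
With the tool pointing down it reaches from about 0.25 to 0.775 m from the base axis. Payload 4 kg.
Tool frame: the origin (TCP) lies on the centre line of the jaws, within the pads' length; the fingertips stand 22 mm ahead of it and the grasp point (between the pads) lies 3 mm ahead of it; x points along the fingers, z is the direction in which the jaws open and shut, and the axes are right-handed (so a half turn about x gives the same grasp; the last joint's range is limited). The gripper opens to 85 mm and grips with 20 to 120 N. Pads are 22 mm wide; open, the fingers measure 114 mm over their backs; the gripper's body (76 mm by 85 mm) begins 54 mm behind the grasp point. The pads swing forward as they close: fully open they stand 13 mm farther back than shut.
Start: joints at [-0.103, 0.087, 1.371, -0, 1.684, -0.103], TCP at [0.55, -0, 0.253] pointing down, gripper open.
Joint ranges: [-3.1, 3.1], [-0.76, 2.03], [0.27, 2.55], [-1.08, 4.22], [0.17, 2.65], [-2.57, 2.57]. Speed limits (rad/s): [2.79, 2.79, 3.14, 3.14, 3.14, 3.14].

### API

Orientations are given as a rotation vector (axis times angle).
In Python, from bench import telemetry, cams, close_job gives the robot as it stands.
- The arm moves only by the tool move_arm, never from a script. Its argument "commands" is a list of rows, each a list of 7 numbers: the finger opening in m, from 0 to 0.0854, then the shift along the world's x, y, z in m, then the turn, a rotation vector about the world's x, y, z in degrees. A call has exactly 10 rows; each row is the pose to reach, as a shift and turn from the pose commanded when the call began; what a row does not reach only later rows make up. A row lasts 1/12 s, in which the tool goes at most 41.7 mm and 7.16 degrees, less where a joint would pass 70% of its speed; a pose out of reach is approached as far as the arm can. A call with a gripper value outside its range is refused whole. The fingers move at their own pace and stop on an object; "grip_force" is the grip in N (left out, the last holds). Time passes only in rows, so rows that repeat a pose let the fingers close, or fill a call up. It gives the time, the measured TCP pose, the force and the opening at its end, in the units of the state.
- telemetry.get_state(): the state, without advancing time (a new reading comes with each control period).
- cams.read_camera(name): name is "scene" or "side" or "wrist"; returns a dict with "image" (384x512x3 uint8, blue, green, red), "depth" (384x512 float32, m along the optical axis (not along the pixel's ray), 0 where there is no reading), "camera_matrix" (3x3 intrinsics, pixels), "rvec" (rotation vector, rad) and "tvec" (3), from world to camera coordinates, as OpenCV has them. Camera axes: x right, y down, z forward; pixel columns grow to the right and rows downward; lengths in m; the calibration is good to about 2 mm. A picture is of the moment at which its call begins.
- close_job(): hands the job in, once; it reports no verdict.
The state is a dict: "time_s": time; "q": joint angles; "qvel": joint speeds; "joint_torque": joint torques, N m; "ee_pos": TCP position; "ee_rot": TCP orientation; "contact_force": force on the tool from outside, world axes, zero at the start; "moment": the same for the moment, N m; "finger_gap": opening from 0.0 (shut) to 1.0 (fully open).
Only numpy, scipy, OpenCV 4.12 (cv2) and the standard library are available. Lean on these libraries where they do the work, as an engineer would, in place of code of your own. Each camera call takes 0.05 s, during which the arm holds its last target.

### The job

Load the roller lane in order: set the blue-banded carton down gently and upright on the raised upper end of the rollers, its long side along the lane, let go and let it roll by itself down to the red end stop; only then do the same with the yellow-banded carton, so that it rolls down and comes to rest against the blue one. Do not push or carry the cartons along the lower half of the lane, and leave the green-banded carton where it stands.

Things in the scene. Friction and masses are not known exactly. Their poses are not given: they have to be found in the camera images.
- feeder: fixed sloped roller lane, blue rails, steel rollers lying along x. Origin on the table under its middle; axes level, +y downhill. Roller tops: 80 mm up at y=0, falling 7 degrees to +y (height 80 mm - 0.123 y), from y=-190 (open upper end) to +170. Red stop across the low end: face at y=+185, 35 mm above the rollers. Rails 100 mm apart inside, 116 outside, 12 mm above the rollers
- carton_blue: cardboard carton with a blue band round its middle, 56 mm wide (x), 80 mm long (y), 70 mm high, about 0.25 kg; origin at the centre of its underside, z up; to be loaded first. Let go on the lane near its y = -130 mm it rolls by itself in 2 to 4 s to the stop, where its centre is at y = +144 mm
- carton_yellow: cardboard carton with a yellow band round its middle, 56 mm wide (x), 80 mm long (y), 70 mm high, about 0.25 kg; origin at the centre of its underside, z up; to be loaded second, in the same way; it stops behind the blue one with its centre at y = +64 mm of the lane
- carton_green: cardboard carton with a green band round its middle, 56 mm wide (x), 80 mm long (y), 70 mm high, about 0.25 kg; origin at the centre of its underside, z up; not to be moved
There are look-alikes about, which are no part of the job. What is shaped like the carton_yellow but turquoise is not meant.

How it is judged:
By the outcome, as a careful person would: the job done as asked, in the order asked, and still so for the second after the job is handed in, with the robot touching nothing.
It also fails if it takes over 61 s, if anything falls off the work surface, if the arm or the gripper's body presses on something with over 40 N, if the wrist force passes 120 N, or if a joint passes its speed limit or range.

## Working session

There is one attempt and no reset: what is moved stays moved. The work goes in short steps, Python scripts to look and compute and a tool call to move; the robot and the scene stay as the last step left them, time stands still between calls to the robot, and variables do not carry over. Pictures are saved under pics/ and viewed, and the job is handed in when it is done.

Besides the shell and the picture viewer there is one more tool, called after "Request:" as name(argument=value, ...) on one line, values as JSON. move_arm: Moves the arm, as the interface text tells. Its arguments: {"type":"object","properties":{"commands":{"type":"array","items":{"type":"array","items":{"type":"number"}}},"grip_force":{"type":"number"}},"required":["commands"]}

```bash
mkdir -p pics
cat > h.py <<'E'
import numpy as np,cv2
from bench import telemetry,cams
def grab(n,tag):
    d=cams.read_camera(n); cv2.imwrite(f'pics/{tag}.png',d['image']); np.savez(f'{tag}.npz',**d); return d
def load(tag): return dict(np.load(f'{tag}.npz'))
def cam(d):
    R=cv2.Rodrigues(np.array(d['rvec'],float).ravel())[0]; t=np.array(d['tvec'],float).ravel(); return R,t,d['camera_matrix']
def pt(d,u,v,z=None):
    R,t,K=cam(d); r=np.linalg.inv(K)@np.array([u,v,1.])
    if z is None:
        dep=float(d['depth'][int(round(v)),int(round(u))]); return R.T@(r*dep-t)
    c=-R.T@t; w=R.T@r; return c+w*(z-c[2])/w[2]
def cloud(d):
    R,t,K=cam(d); h,w=d['depth'].shape; u,v=np.meshgrid(np.arange(w),np.arange(h))
    r=np.stack([u,v,np.ones_like(u)],-1).reshape(-1,3)@np.linalg.inv(K).T
    P=(r*d['depth'].reshape(-1,1)-t)@R
    P[d['depth'].ravel()==0]=np.nan
    return P.reshape(h,w,3)
E
python3 - <<'E'
from h import *
for n in ['scene','side','wrist']:
    d=grab(n,n+'0'); R,t,K=cam(d); print(n,-R.T@t,K[0,0])
s=telemetry.get_state(); print(s['time_s'],s['ee_pos'],s['ee_rot'],s['contact_force'],s['finger_gap'])
E
```

```text
scene [ 1.06090816 -0.61139974  1.00694455] 458.38845030254964
side [0.3834243  0.53552136 0.45259646] 353.5646001733527
wrist [0.55141746 0.07640146 0.37233188] 299.4162746332171
0.15 [5.49661691e-01 4.36145938e-05 2.52384956e-01] [1.34381086e-04 1.57253210e+00 2.05658360e-04] [-0.47122638  0.16203616 -0.58205351] 0.9994620807038198
```

View pics/scene0.png

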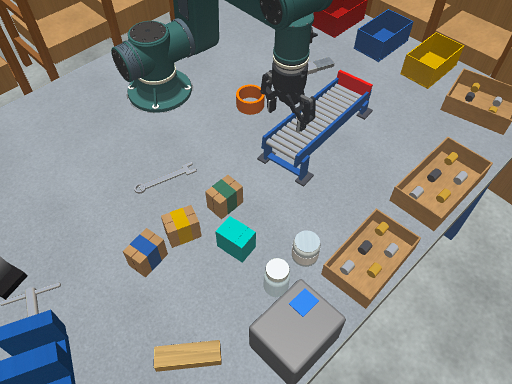

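View pics/side0.png

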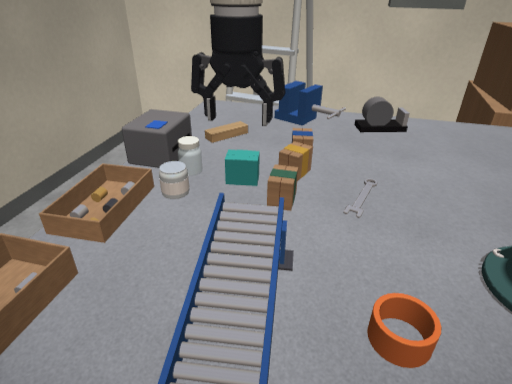

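View pics/wrist0.png

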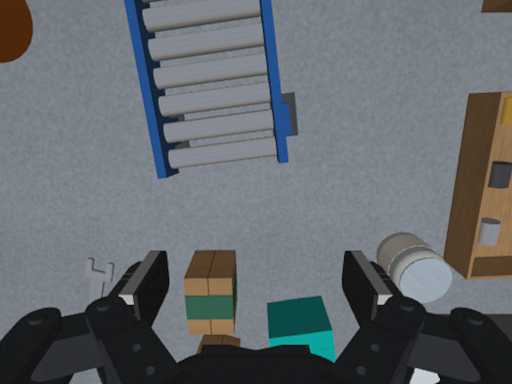

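The scene view shows blue at about (146,252), yellow at (181,226), green at (224,196), the turquoise look-alike at (236,238), and the lane from its upper end at (285,160) to its red stop at (355,83). Next I'll enlarge these and measure them with depth.

Run:
```python
from h import *
a=cv2.imread('pics/scene0.png')
cv2.imwrite('pics/c1.png',cv2.resize(a[170:290,110:270],None,fx=5,fy=5,interpolation=cv2.INTER_CUBIC))
cv2.imwrite('pics/c2.png',cv2.resize(a[65:190,245:395],None,fx=5,fy=4.6,interpolation=cv2.INTER_CUBIC))
d=load('scene0');P=cloud(d)
# top-face pixels of cartons: height 60..80mm
for nm,z in(('scene0',0),('side0',0)):
    d=load(nm);P=cloud(d)
    m=((P[...,2]>.063)&(P[...,2]<.078)&(P[...,1]<-.15)&(P[...,0]>.1)&(P[...,0]<.75)).astype(np.uint8)
    n,l,st,c=cv2.connectedComponentsWithStats(m)
    for i in range(1,n):
        if st[i,4]<40: continue
        q=P[l==i]; r=cv2.minAreaRect((q[:,:2]*1000).astype(np.float32))
        col=d['image'][l==i].mean(0)
        print(nm,st[i],np.round(c[i]),'z',np.median(q[:,2]).round(4),r,col.round())
```

```text
scene0 [205 181  30  25 394] [219. 193.] z 0.071 ((494.6160583496094, -176.08401489257812), (60.478580474853516, 51.07009506225586), 0.503099262714386) [ 97. 131. 122.]
scene0 [161 205  38  30 682] [179. 219.] z 0.071 ((485.99700927734375, -299.9764099121094), (80.24519348144531, 60.81672286987305), 69.51383972167969) [ 59. 155. 196.]
scene0 [215 216  41  34 736] [235. 232.] z 0.0711 ((609.5642700195312, -228.0299072265625), (81.86222839355469, 59.006019592285156), 9.232982635498047) [192. 204.   6.]
scene0 [123 228  41  37 781] [143. 246.] z 0.071 ((485.419189453125, -409.3182373046875), (60.3060188293457, 81.281494140625), 9.380108833312988) [128. 123. 126.]
scene0 [  0 261   9  13  54] [  3. 266.] z 0.0697 ((306.6676330566406, -672.2807006835938), (9.647436141967773, 26.006511688232422), 16.396413803100586) [71. 70. 70.]
scene0 [ 25 287  12  30 222] [ 30. 301.] z 0.0658 ((425.7478332519531, -667.625732421875), (19.879901885986328, 69.61637878417969), 67.41311645507812) [182. 175. 170.]
scene0 [  5 319  57  34 212] [ 37. 339.] z 0.0706 ((513.53955078125, -701.7550659179688), (113.2
[... 854 characters left out ...]
490051269531) [69. 69. 71.]
side0 [279 128  35  32 645] [299. 143.] z 0.0712 ((481.26885986328125, -351.3946228027344), (201.97662353515625, 74.7988052368164), 86.74266052246094) [ 92. 119. 144.]
side0 [186 146  15   9  81] [193. 150.] z 0.0681 ((733.164794921875, -221.93649291992188), (43.06852722167969, 16.235782623291016), 60.19586944580078) [167. 168. 164.]
side0 [225 149  35  15 424] [242. 156.] z 0.0712 ((607.4798583984375, -225.76849365234375), (80.384033203125, 61.176544189453125), 8.582029342651367) [147. 155.  64.]
side0 [271 164  27  12 242] [284. 170.] z 0.0715 ((492.0096435546875, -175.07777404785156), (56.72804260253906, 49.133663177490234), 1.3948861360549927) [ 93. 118. 115.]
```

View pics/c1.png

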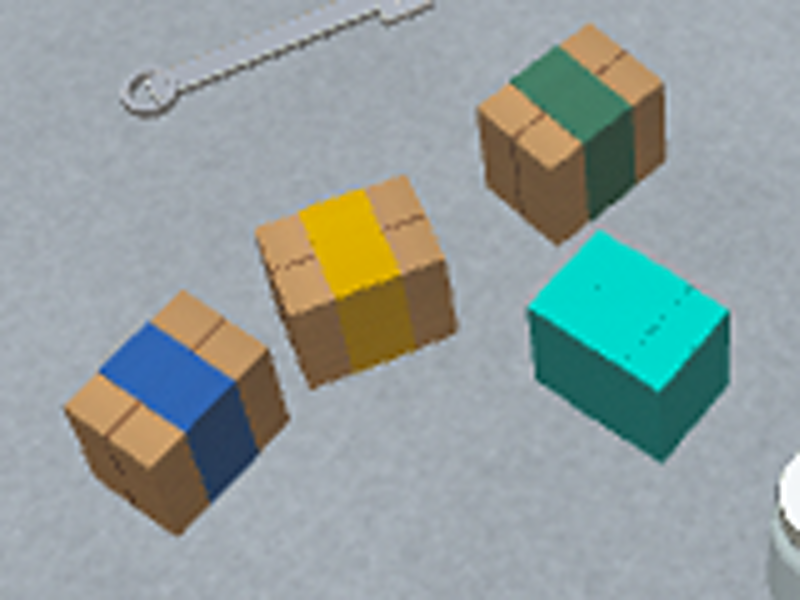

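View pics/c2.png

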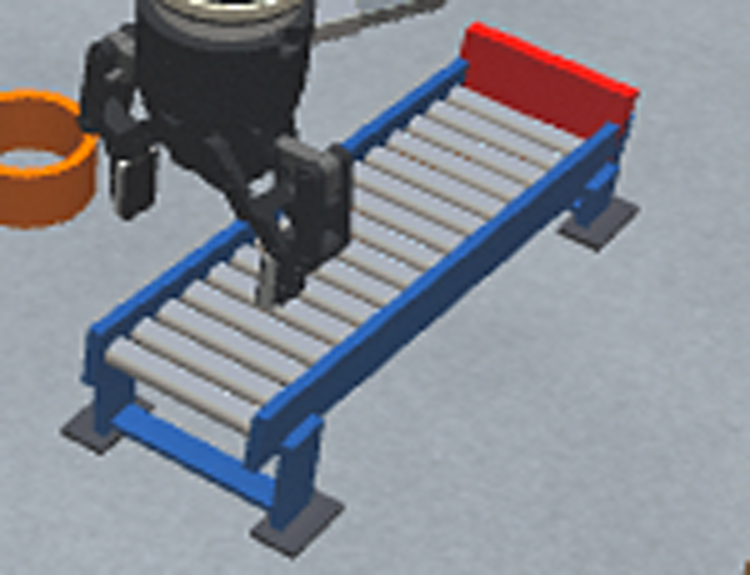

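```bash
python3 - <<'E'
from h import *
for nm in('scene0','side0','wrist0'):
    d=load(nm);P=cloud(d);im=d['image'].astype(int)
    B,G,R=im[...,0],im[...,1],im[...,2]
    inb=(P[...,0]>.4)&(P[...,0]<.8)&(P[...,1]>-.15)&(P[...,1]<.5)&(P[...,2]>.06)&(P[...,2]<.135)
    b=inb&(B>R+50)&(B>G+35)
    q=P[b]; print(nm,len(q),cv2.minAreaRect((q[:,:2]*1000).astype(np.float32)))
    r=inb&(R>B+80)&(R>G+80); q2=P[r]
    if len(q2)>10: print('red',len(q2),cv2.minAreaRect((q2[:,:2]*1000).astype(np.float32)),q2[:,2].max())
    # rollers: grey, light
    g=inb&(abs(B-R)<25)&(P[...,2]>.06)&(P[...,2]<.125)
    # split rails: PCA direction then two clusters
    ctr=q[:,:2].mean(0)
    u,s,vt=np.linalg.svd(q[:,:2]-ctr,full_matrices=False); ax=vt[0]*np.sign(vt[0][1])
    print('ctr',ctr,'yaw of axis from +y deg',np.degrees(np.arctan2(-ax[0],ax[1])))
    for it in range(3):
        n=np.array([ax[1],-ax[0]]); c=(q[:,:2]-ctr)@n; y=(q[:,:2]-ctr)@ax
        mid=(np.percentile(c,1)+np.percentile(c,99))/2
        sl=[]
        for sg in(-1,1):
            k=(c-mid)*sg>0
            if k.sum()<30: continue
            f=np.polyfit(y[k],c[k],1); sl.append(f[0]); 
        a=np.mean(sl); ax=ax+a*n; ax/=np.linalg.norm(ax)
    n=np.array([ax[1],-ax[0]]);c=q[:,:2]@n;y=q[:,:2]@ax
    print('slopes',sl,'yaw',np.degrees(np.arctan2(-ax[0],ax[1])),'c pct',np.percentile(c,[.5,2,50,98,99.5]),'y',np.percentile(y,[.2,1,99,99.8]))
    k=q[:,2];
E
python3 - <<'E'
from h import *
a=cv2.imread('pics/wrist0.png'); cv2.imwrite('pics/c3.png',cv2.resize(a[0:200,110:310],None,fx=3,fy=3,interpolation=cv2.INTER_CUBIC))
E
```

```text
scene0 502 ((497.0926208496094, 215.37911987304688), (125.77021789550781, 408.2169189453125), 8.075016021728516)
red 394 ((470.4986877441406, 406.94586181640625), (116.2186279296875, 27.632123947143555), 10.757268905639648) 0.09688931972301061
ctr [0.5141076  0.18202283] yaw of axis from +y deg 9.20690112969859
slopes [np.float64(0.0032066170803956634), np.float64(-0.0032065724592397755)] yaw 7.654362360395116 c pct [0.45972913 0.46045771 0.57074596 0.58120598 0.58393059] y [-0.05460811 -0.05152913  0.32888914  0.33565787]
side0 2379 ((494.3492736816406, 181.7888946533203), (123.77085876464844, 325.9049987792969), 7.163437366485596)
ctr [0.49400747 0.21441861] yaw of axis from +y deg 2.4275797808346113
slopes [np.float64(0.003198554155002114), np.float64(-0.0031986616441168603)] yaw 7.144422129196333 c pct [0.45326086 0.458346   0.56615758 0.57417341 0.57468098] y [-0.04174364 -0.0361114   0.27874162  0.2808471 ]
wrist0 3505 ((516.744384765625, 90.37489318847656), (124.58317565917969, 142.49131774902344), 7.250783920288086)
ctr [0.51629021 0.08807975] yaw of axis from +y deg 85.15750319607
slopes [np.float64(-0.05650380495004993), np.float64(0.02175679271443897)] yaw 91.08454168648629 c pct [0.00521713 0.01044475 0.07772878 0.14108036 0.14364895] y [-0.5848446  -0.58304749 -0.45124638 -0.45016192]
```

View pics/c3.png

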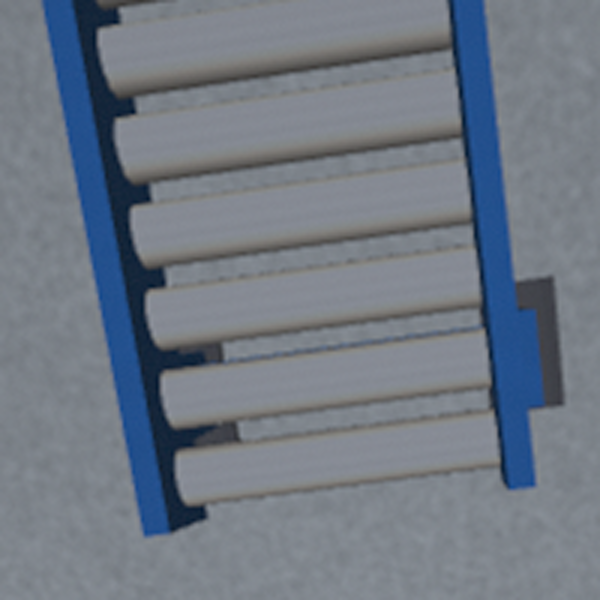

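The wrist crop shows the upper rail ends at crop (145,535) and (535,486), and the roller row between them.

Run:
```python
from h import *
d=load('wrist0')
z=.08+.123*.19+.012
L=pt(d,110+146/3,533/3,z);Rr=pt(d,110+534/3,486/3,z)
print('ends',L,Rr,np.linalg.norm(L-Rr),np.degrees(np.arctan2((Rr-L)[1],(Rr-L)[0])))
print('depth',pt(d,110+155/3,525/3),pt(d,110+522/3,480/3))
# roller ridge z via depth: first roller, and roller at top
P=cloud(d)
for u,v in((340,460),(330,375),(310,295),(300,205),(290,120),(280,40)):print(P[round(v/3),round(110+u/3)].round(4))
# rail lines from wrist: left outer edge (45,0)->(145,535): height falls
for u,v in((48,10),(145,530),(486,10),(470,10)): print('rail',pt(d,110+u/3,v/3))
d=load('scene0');P=cloud(d)
u,v=245+475/5,65+25/4.6
for a,b in((470,35),(637,100)): print('red',pt(d,245+a/5,65+(b)/4.6),pt(d,245+a/5,65+b/4.6,.09))
for a,b in ((258,415),(94,330),(612,135)): print('scene rail',pt(d,245+a/5,65+b/4.6), pt(d,245+a/5,65+b/4.6,z))
d=load('side0')
for u,v in((226,203),(277,206)): print('side rail',pt(d,u,v))
```

```text
ends [0.46553629 0.01200024 0.11537   ] [0.57933643 0.02612881 0.11537   ] 0.11467383636516838 7.07719612063055
depth [0.46867129 0.01461184 0.11615874] [0.57583527 0.02783217 0.11511182]
[0.5218 0.0319 0.1034]
[0.5195 0.0563 0.0993]
[0.5138 0.0791 0.0962]
[0.512  0.1036 0.0944]
[0.5102 0.1255 0.0927]
[0.507  0.1469 0.087 ]
rail [0.44801997 0.150607   0.09944845]
rail [0.46560917 0.01311458 0.11620435]
rail [ 0.56877184  0.17804807 -0.0016058 ]
rail [0.55979459 0.15012112 0.10113568]
red [0.41852552 0.39659158 0.08904393] [0.41919462 0.39554167 0.09      ]
red [4.81065528e-01 5.16255100e-01 2.76501774e-04] [0.53274643 0.41574815 0.09      ]
scene rail [0.57487172 0.02426346 0.11936312] [0.5726851  0.02712323 0.11537   ]
scene rail [0.46868418 0.01091401 0.11879119] [0.46640291 0.01331118 0.11537   ]
scene rail [0.53040345 0.40131901 0.06741827] [0.55747945 0.34963167 0.11537   ]
side rail [0.56019438 0.03888215 0.10413651]
side rail [0.47081417 0.02330621 0.10351848]
```

Request:
move_arm(commands=[[0.0854,-0.004,-0.025,-0.005,0,0,1],[0.0854,-0.011,-0.066,-0.013,0,0,2],[0.0854,-0.018,-0.107,-0.021,0,0,3],[0.0854,-0.025,-0.148,-0.029,0,0,4],[0.0854,-0.032,-0.189,-0.037,0,0,5],[0.0854,-0.039,-0.23,-0.045,0,0,6],[0.0854,-0.046,-0.271,-0.053,0,0,7],[0.0854,-0.053,-0.312,-0.061,0,0,8],[0.0854,-0.059,-0.352,-0.069,0,0,9],[0.0854,-0.065,-0.38,-0.075,0,0,9.4]], grip_force=40)

```text
time_s: 0.98
ee_pos: [0.4838, -0.3827, 0.177]
ee_rot: [-0.128, 1.568, 0.128]
contact_force: [0.1, 0.2, 0.1]
finger_gap: 1.004
```

Run:
```python
from h import *
d=grab('wrist','w1')
s=telemetry.get_state(); print(s['ee_pos'],cv2.Rodrigues(np.array(s['ee_rot']))[0].round(3))
P=cloud(d)
m=((P[...,2]>.064)&(P[...,2]<.078)).astype(np.uint8)
n,l,st,c=cv2.connectedComponentsWithStats(m)
for i in range(1,n):
    if st[i,4]>400: q=P[l==i]; print(st[i],c[i].round(),np.median(q[:,2]),cv2.minAreaRect((q[:,:2]*1000).astype(np.float32)),d['image'][l==i].mean(0))
```

```text
[ 0.48133262 -0.38788943  0.17484975] [[-0.005 -0.157  0.988]
 [-0.003  0.988  0.157]
 [-1.    -0.002 -0.005]]
[ 409    0  103   60 5762] [462.  29.] 0.06971210699398578 ((608.3502197265625, -237.54808044433594), (72.78627014160156, 36.11851119995117), 8.758225440979004) [147.59840333 154.81620965  10.00052065]
[ 219   16  123  144 9243] [279.  88.] 0.0697115643860447 ((487.9129638671875, -298.61102294921875), (80.21942901611328, 57.058475494384766), 70.51349639892578) [ 54.31851131 121.32943849 150.95131451]
[ 217  181   71   92 6198] [252. 226.] 0.06966779995502748 ((486.7623291015625, -407.85174560546875), (56.89860153198242, 81.05870056152344), 9.349411010742188) [101.40416263  96.19425621  97.13843175]
```

View pics/w1.png

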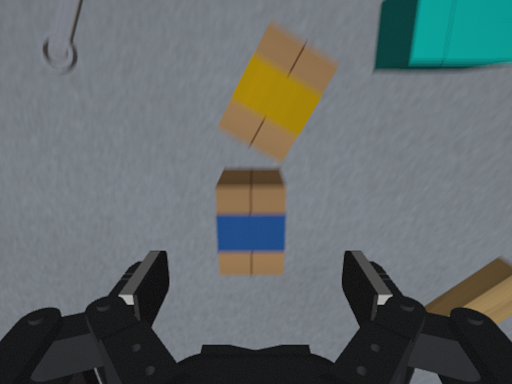

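The wrist view agrees: blue's top is at (250,225) and yellow's at (278,90). Blue measures (0.487, -0.408), top 70 mm, yaw 9.4°. Yellow measures (0.488, -0.299), yaw about -20°.

Request:
move_arm(commands=[[0.0854,0.001,-0.012,-0.005,0,0,0],[0.0854,0.001,-0.024,-0.01,0,0,0],[0.0854,0.001,-0.028,-0.02,0,0,0],[0.0854,0.001,-0.028,-0.04,0,0,0],[0.0854,0.001,-0.028,-0.065,0,0,0],[0.0854,0.001,-0.028,-0.09,0,0,0],[0.0854,0.001,-0.028,-0.11,0,0,0],[0.0854,0.001,-0.028,-0.122,0,0,0],[0.0854,0.001,-0.028,-0.128,0,0,0],[0.0854,0.001,-0.028,-0.128,0,0,0]])

```text
time_s: 1.87
ee_pos: [0.4858, -0.4067, 0.0486]
ee_rot: [-0.128, 1.569, 0.132]
contact_force: [-0.5, 0.8, 0.1]
finger_gap: 1.001
```

Request:
move_arm(commands=[[0.04,0,0,0,0,0,0],[0.04,0,0,0,0,0,0],[0.04,0,0,0,0,0,0],[0.04,0,0,0,0,0,0],[0.04,0,0,0,0,0,0],[0.04,0,0,0,0,0,0],[0.04,0,0,0,0,0,0],[0.04,0,0,0,0,0,0],[0.04,0,0,0,0,0,0],[0.04,0,0,0,0,0,0]])

```text
time_s: 2.7
ee_pos: [0.4869, -0.409, 0.0526]
ee_rot: [-0.131, 1.564, 0.126]
contact_force: [-0.4, -0.1, 6.6]
finger_gap: 0.652
```

Request:
move_arm(commands=[[0.04,0,0,0.005,0,0,0],[0.04,0,0,0.02,0,0,0],[0.04,0,0,0.04,0,0,-0.3],[0.04,0,0,0.062,0,0,-0.6],[0.04,0,0,0.085,0,0,-0.9],[0.04,0.001,0.006,0.105,0,0,-1.2],[0.04,0.002,0.018,0.12,0,0,-1.5],[0.04,0.003,0.036,0.13,0,0,-1.8],[0.04,0.004,0.06,0.135,0,0,-2.1],[0.04,0.006,0.09,0.135,0,0,-2.3]])

```text
time_s: 3.53
ee_pos: [0.492, -0.3177, 0.1864]
ee_rot: [-0.097, 1.567, 0.095]
contact_force: [0.8, 0.6, -1.9]
finger_gap: 0.646
```

Request:
move_arm(commands=[[0.04,0.002,0.034,0,0,0,0],[0.04,0.004,0.07,0,0,0,0],[0.04,0.006,0.106,0,0,0,0],[0.04,0.008,0.142,0,0,0,0],[0.04,0.01,0.178,0,0,0,0],[0.04,0.012,0.214,0,0,0,0],[0.04,0.014,0.25,0,0,0,0],[0.04,0.016,0.284,0,0,0,0],[0.04,0.018,0.314,0,0,0,0],[0.04,0.02,0.338,0,0,0,0]])

```text
time_s: 4.37
ee_pos: [0.5106, 0.0232, 0.1845]
ee_rot: [-0.098, 1.57, 0.1]
contact_force: [0.6, 0.1, -2.9]
finger_gap: 0.651
```

Request:
move_arm(commands=[[0.04,0.001,0.02,0,-1,-0.13,0],[0.04,0.002,0.036,0,-2,-0.25,0],[0.04,0.003,0.048,0,-3,-0.38,0],[0.04,0.003,0.056,0,-4,-0.5,0],[0.04,0.003,0.06,0,-5,-0.63,0],[0.04,0.003,0.06,0,-6,-0.75,0],[0.04,0.003,0.06,0,-6.95,-0.87,0],[0.04,0.003,0.06,0,-6.95,-0.87,0],[0.04,0.003,0.06,0,-6.95,-0.87,0],[0.04,0.003,0.06,0,-6.95,-0.87,0]])

```text
time_s: 5.2
ee_pos: [0.515, 0.0795, 0.1853]
ee_rot: [-0.192, 1.559, 0.001]
contact_force: [-0.6, -0.6, -2.9]
finger_gap: 0.649
```

Run:
```python
from h import *
for n in('scene','side','wrist'): grab(n,n[:2]+'2')
a=np.hstack([cv2.imread('pics/si2.png')[60:384,130:400],cv2.imread('pics/wr2.png')[0:324,:]]);cv2.imwrite('pics/m2.png',a)
s=telemetry.get_state(); print(s['time_s'],s['ee_pos'],cv2.Rodrigues(np.array(s['ee_rot']))[0].round(3),s['contact_force'],s['finger_gap'])
```

```text
5.35 [0.51508646 0.07949246 0.18538674] [[ 0.015 -0.122  0.992]
 [-0.121  0.985  0.123]
 [-0.993 -0.122  0.   ]] [ 0.12271761  0.2384492  -2.45645246] 0.6436669574130999
```

View pics/m2.png

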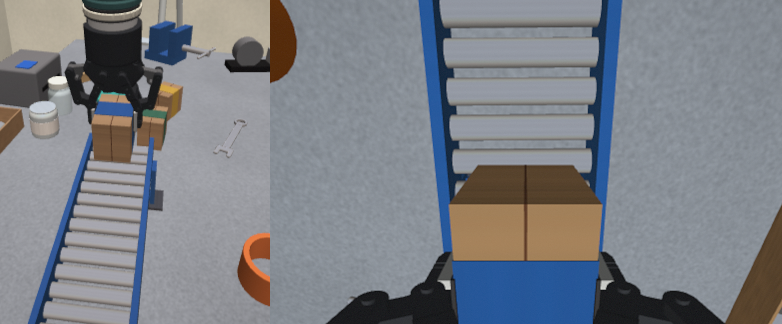

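The side view shows blue held over the upper end and square with the rails; the wrist view shows it centred between them. Lowering now.

Request:
move_arm(commands=[[0.04,0,0.002,-0.004,0,0,0],[0.04,0,0.004,-0.01,0,0,0],[0.04,0,0.006,-0.016,0,0,0],[0.04,0,0.006,-0.021,0,0,0],[0.04,0,0.006,-0.025,0,0,0],[0.04,0,0.006,-0.028,0,0,0],[0.04,0,0.006,-0.031,0,0,0],[0.04,0,0.006,-0.033,0,0,0],[0.04,0,0.006,-0.034,0,0,0],[0.04,0,0.006,-0.034,0,0,0]])

```text
time_s: 6.18
ee_pos: [0.515, 0.086, 0.1512]
ee_rot: [-0.193, 1.559, 0.001]
contact_force: [-0.6, -0.3, -2.1]
finger_gap: 0.648
```

Run:
```python
from h import *
d=grab('side','si3'); cv2.imwrite('pics/m3.png',cv2.resize(cv2.imread('pics/si3.png')[100:260,180:320],None,fx=4,fy=3.7,interpolation=cv2.INTER_CUBIC))
s=telemetry.get_state(); print(s['time_s'],s['ee_pos'],s['contact_force'],s['finger_gap'])
```

```text
6.2333 [0.5150986  0.08595558 0.15143602] [-0.6510209  -0.35557917 -2.20529146] 0.6510986555882748
```

View pics/m3.png

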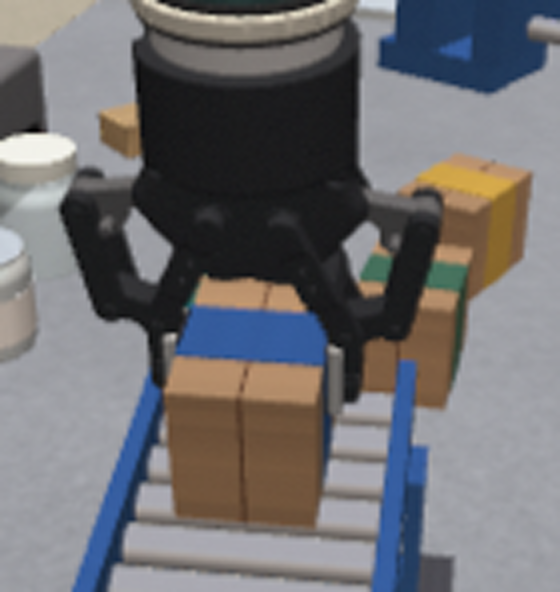

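Request:
move_arm(commands=[[0.04,0,0,-0.001,0,0,0],[0.04,0,0,-0.001,0,0,0],[0.04,0,0,-0.002,0,0,0],[0.04,0,0,-0.002,0,0,0],[0.04,0,0,-0.003,0,0,0],[0.04,0,0,-0.003,0,0,0],[0.04,0,0,-0.004,0,0,0],[0.04,0,0,-0.004,0,0,0],[0.04,0,0,-0.004,0,0,0],[0.04,0,0,-0.004,0,0,0]])

```text
time_s: 7.07
ee_pos: [0.5152, 0.0861, 0.1496]
ee_rot: [-0.193, 1.557, 0.001]
contact_force: [-2.8, 1.6, 8.0]
finger_gap: 0.648
```

Contact at about 8 N. I'll ease off 1 mm and let go.

Request:
move_arm(commands=[[0.04,0,0,0.001,0,0,0],[0.04,0,0,0.001,0,0,0],[0.0854,0,0,0.001,0,0,0],[0.0854,0,0,0.001,0,0,0],[0.0854,0,0,0.001,0,0,0],[0.0854,0,0,0.001,0,0,0],[0.0854,0,0,0.001,0,0,0],[0.0854,0,0,0.001,0,0,0],[0.0854,0,0,0.001,0,0,0],[0.0854,0,0,0.001,0,0,0]])

```text
time_s: 7.9
ee_pos: [0.515, 0.086, 0.1482]
ee_rot: [-0.193, 1.559, 0.001]
contact_force: [-0.7, -0.2, 0.2]
finger_gap: 0.998
```

Run:
```python
from h import *
d=grab('side','si4')
s=telemetry.get_state(); print(s['time_s'],s['ee_pos'],s['contact_force'],s['finger_gap'])
```

```text
7.95 [0.51501013 0.0859996  0.14830306] [ 0.11210408 -0.53717876 -0.12757625] 0.9996382989511586
```

View pics/si4.png

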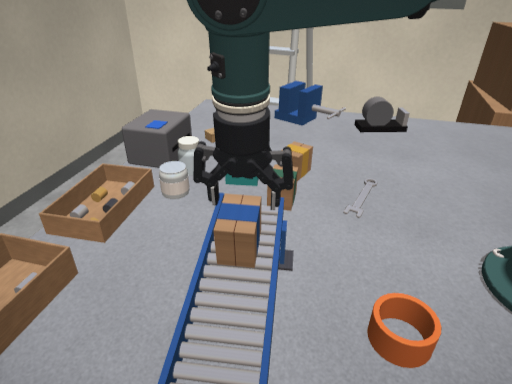

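Blue has been let go and is rolling upright at (238,230). I'll raise the arm and take out the tilt meanwhile.

Request:
move_arm(commands=[[0.0854,0,0,0.008,0,0,0],[0.0854,0,0,0.02,0,0,0],[0.0854,0,0,0.035,1,0.12,0],[0.0854,0,0,0.05,2,0.25,0],[0.0854,0,0,0.06,3,0.37,0],[0.0854,0,0,0.065,4,0.5,0],[0.0854,0,0,0.07,5,0.62,0],[0.0854,0,0,0.07,6,0.75,0],[0.0854,0,0,0.07,6.95,0.87,0],[0.0854,0,0,0.07,6.95,0.87,0]])

```text
time_s: 8.78
ee_pos: [0.5147, 0.0854, 0.2174]
ee_rot: [-0.096, 1.57, 0.097]
contact_force: [-0.3, -0.6, -0.1]
finger_gap: 0.999
```

Request:
move_arm(commands=[[0.0854,-0.002,-0.02,0,0,0,-2],[0.0854,-0.004,-0.05,0,0,0,-5],[0.0854,-0.007,-0.085,0,0,0,-8],[0.0854,-0.01,-0.12,0,0,0,-11],[0.0854,-0.013,-0.155,0,0,0,-14],[0.0854,-0.016,-0.19,0,0,0,-17],[0.0854,-0.019,-0.225,-0.01,0,0,-20],[0.0854,-0.022,-0.26,-0.02,0,0,-23],[0.0854,-0.025,-0.29,-0.03,0,0,-25],[0.0854,-0.028,-0.315,-0.04,0,0,-27]])

```text
time_s: 9.62
ee_pos: [0.4861, -0.2311, 0.1768]
ee_rot: [0.275, 1.555, -0.275]
contact_force: [0.4, -0.6, 0.2]
finger_gap: 1.001
```

Request:
move_arm(commands=[[0.0854,0,-0.02,0,0,0,0],[0.0854,0,-0.035,0,0,0,0],[0.0854,0,-0.045,0,0,0,0],[0.0854,0,-0.045,0,0,0,0],[0.0854,0,-0.045,0,0,0,0],[0.0854,0,-0.045,0,0,0,0],[0.0854,0,-0.045,0,0,0,0],[0.0854,0,-0.045,0,0,0,0],[0.0854,0,-0.045,0,0,0,0],[0.0854,0,-0.045,0,0,0,0]])

```text
time_s: 10.45
ee_pos: [0.4872, -0.2735, 0.1785]
ee_rot: [0.272, 1.553, -0.272]
contact_force: [-0.0, -0.2, -1.1]
finger_gap: 1.001
```

Run:
```python
from h import *
d=grab('scene','sc5');grab('side','si5');d=grab('wrist','w5')
s=telemetry.get_state(); print(s['time_s'],s['ee_pos'],cv2.Rodrigues(np.array(s['ee_rot']))[0].round(3))
P=cloud(d)
m=((P[...,2]>.064)&(P[...,2]<.078)).astype(np.uint8)
n,l,st,c=cv2.connectedComponentsWithStats(m)
for i in range(1,n):
    if st[i,4]>400: q=P[l==i]; print(st[i],c[i].round(),np.median(q[:,2]),cv2.minAreaRect((q[:,:2]*1000).astype(np.float32)),d['image'][l==i].mean(0).round())
cv2.imwrite('pics/m5.png',np.hstack([cv2.imread('pics/sc5.png')[50:250,130:400],cv2.resize(cv2.imread('pics/w5.png')[:,:],(267,200)),cv2.resize(cv2.imread('pics/si5.png'),(260,200))]))
```

```text
10.6 [ 0.48702513 -0.2738097   0.17839122] [[ 0.    0.34  0.94]
 [-0.    0.94 -0.34]
 [-1.   -0.    0.  ]]
[ 147    0  119  121 9173] [208.  53.] 0.06980861279267324 ((495.5790100097656, -159.10105895996094), (56.933956146240234, 80.169677734375), 0.5158154964447021) [ 76. 102.  97.]
[ 325   19  134  130 9439] [393.  85.] 0.06964275283072235 ((611.6057739257812, -226.70245361328125), (81.05709075927734, 57.184234619140625), 9.47484302520752) [153. 160.  11.]
[ 230  180   71   91 6138] [264. 224.] 0.06965811740078048 ((488.04559326171875, -298.8757629394531), (80.87519073486328, 56.80841827392578), 70.6611099243164) [ 50. 119. 150.]
```

View pics/m5.png

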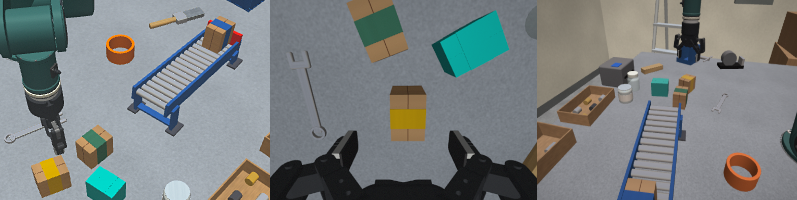

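Blue stands at the stop in both views: scene (348,85), and at the bottom edge of the side view. The wrist view gives yellow at (0.488, -0.299), yaw -19.4°.

Request:
move_arm(commands=[[0.0854,0.001,-0.012,-0.005,0,0,0],[0.0854,0.001,-0.022,-0.01,0,0,0.5],[0.0854,0.001,-0.025,-0.02,0,0,0.5],[0.0854,0.001,-0.025,-0.04,0,0,0.5],[0.0854,0.001,-0.025,-0.065,0,0,0.5],[0.0854,0.001,-0.025,-0.09,0,0,0.5],[0.0854,0.001,-0.025,-0.11,0,0,0.5],[0.0854,0.001,-0.025,-0.122,0,0,0.5],[0.0854,0.001,-0.025,-0.127,0,0,0.5],[0.0854,0.001,-0.025,-0.127,0,0,0.5]])

```text
time_s: 11.43
ee_pos: [0.4871, -0.2987, 0.0494]
ee_rot: [0.267, 1.557, -0.265]
contact_force: [0.7, 0.2, -0.1]
finger_gap: 0.999
```

Request:
move_arm(commands=[[0.04,0,0,0,0,0,0],[0.04,0,0,0,0,0,0],[0.04,0,0,0,0,0,0],[0.04,0,0,0,0,0,0],[0.04,0,0,0,0,0,0],[0.04,0,0,0,0,0,0],[0.04,0,0,0,0,0,0],[0.04,0,0,0,0,0,0],[0.04,0,0,0,0,0,0],[0.04,0,0,0,0,0,0]])

```text
time_s: 12.27
ee_pos: [0.4887, -0.2997, 0.0533]
ee_rot: [0.264, 1.552, -0.267]
contact_force: [-1.3, 0.5, 5.7]
finger_gap: 0.647
```

Run:
```python
from h import *
d=load('sc5');P=cloud(d)
O=np.array([.4987,.2095]);a=np.array([-.1236,.9923]);n=np.array([.9923,.1236])
cv2.imwrite('pics/c5.png',cv2.resize(cv2.imread('pics/sc5.png')[55:125,310:390],None,fx=7,fy=7,interpolation=cv2.INTER_CUBIC))
m=(P[...,2]>.117)&(P[...,2]<.15)&(P[...,1]>.25)&(P[...,1]<.45)&(P[...,0]>.4)&(P[...,0]<.56)
q=P[m];r=cv2.minAreaRect((q[:,:2]*1000).astype(np.float32));print(r,(np.array(r[0])/1000-O)@a,(np.array(r[0])/1000-O)@n)
```

```text
((479.63861083984375, 366.4498596191406), (59.17533493041992, 89.50469207763672), 9.14735221862793) 0.15809733340026855 0.00048438618530277823
```

View pics/c5.png

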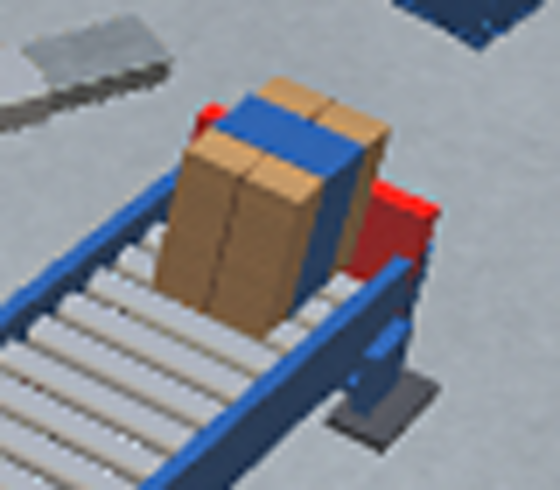

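Request:
move_arm(commands=[[0.04,0,0,0.005,0,0,0],[0.04,0,0,0.02,0,0,0],[0.04,0,0,0.04,0,0,0],[0.04,0,0,0.062,0,0,0],[0.04,0,0,0.085,0,0,0],[0.04,0,0,0.105,0,0,0.5],[0.04,0.001,0.005,0.12,0,0,1.5],[0.04,0.001,0.016,0.13,0,0,3],[0.04,0.002,0.034,0.135,0,0,5],[0.04,0.004,0.06,0.135,0,0,7.5]])

```text
time_s: 13.1
ee_pos: [0.4921, -0.2393, 0.1872]
ee_rot: [0.162, 1.563, -0.164]
contact_force: [1.5, 0.3, -3.9]
finger_gap: 0.65
```

Request:
move_arm(commands=[[0.04,0.002,0.03,0,0,0,2.5],[0.04,0.004,0.06,0,0,0,5],[0.04,0.006,0.092,0,0,0,7.5],[0.04,0.008,0.124,0,0,0,10],[0.04,0.01,0.156,0,0,0,12.5],[0.04,0.012,0.188,0,0,0,14.5],[0.04,0.014,0.22,0,0,0,16.5],[0.04,0.016,0.248,0,0,0,18],[0.04,0.018,0.272,0,0,0,19],[0.04,0.02,0.29,0,0,0,19]])

```text
time_s: 13.93
ee_pos: [0.5107, 0.054, 0.1852]
ee_rot: [-0.099, 1.571, 0.101]
contact_force: [-0.4, 0.3, -2.8]
finger_gap: 0.655
```

Request:
move_arm(commands=[[0.04,0.001,0.014,0,-1,-0.13,0],[0.04,0.002,0.024,0,-2,-0.25,0],[0.04,0.003,0.03,0,-3,-0.38,0],[0.04,0.003,0.035,0,-4,-0.5,0],[0.04,0.003,0.035,0,-5,-0.63,0],[0.04,0.003,0.035,0,-6,-0.75,0],[0.04,0.003,0.035,0,-6.95,-0.87,0],[0.04,0.003,0.035,0,-6.95,-0.87,0],[0.04,0.003,0.035,0,-6.95,-0.87,0],[0.04,0.003,0.035,0,-6.95,-0.87,0]])

```text
time_s: 14.77
ee_pos: [0.5151, 0.0856, 0.1864]
ee_rot: [-0.192, 1.559, 0.001]
contact_force: [-0.0, -0.4, -3.1]
finger_gap: 0.649
```

Run:
```python
from h import *
for n in('side','wrist'): grab(n,n[:2]+'6')
a=np.hstack([cv2.imread('pics/si6.png')[60:384,130:400],cv2.imread('pics/wr6.png')[0:324,:]]);cv2.imwrite('pics/m6.png',a)
s=telemetry.get_state(); print(s['time_s'],s['ee_pos'],cv2.Rodrigues(np.array(s['ee_rot']))[0].round(3),s['contact_force'],s['finger_gap'])
```

```text
14.8667 [0.5150863  0.08560413 0.18639281] [[ 0.015 -0.122  0.992]
 [-0.121  0.985  0.123]
 [-0.993 -0.122  0.   ]] [ 0.64023482 -0.29447503 -3.60927316] 0.6487424752760834
```

View pics/m6.png

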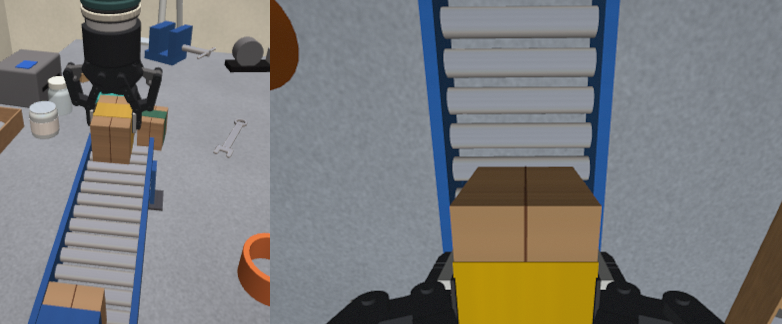

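Yellow is held just as blue was, and blue is at rest at the low end, (75,300) in the left panel. Lowering.

Request:
move_arm(commands=[[0.04,0,0,-0.004,0,0,0],[0.04,0,0,-0.01,0,0,0],[0.04,0,0,-0.016,0,0,0],[0.04,0,0,-0.022,0,0,0],[0.04,0,0,-0.026,0,0,0],[0.04,0,0,-0.029,0,0,0],[0.04,0,0,-0.032,0,0,0],[0.04,0,0,-0.034,0,0,0],[0.04,0,0,-0.035,0,0,0],[0.04,0,0,-0.035,0,0,0]])

```text
time_s: 15.7
ee_pos: [0.515, 0.086, 0.1512]
ee_rot: [-0.193, 1.559, 0.001]
contact_force: [0.1, -0.5, -3.2]
finger_gap: 0.647
```

Request:
move_arm(commands=[[0.04,0,0,-0.001,0,0,0],[0.04,0,0,-0.001,0,0,0],[0.04,0,0,-0.001,0,0,0],[0.04,0,0,-0.002,0,0,0],[0.04,0,0,-0.002,0,0,0],[0.04,0,0,-0.002,0,0,0],[0.04,0,0,-0.003,0,0,0],[0.04,0,0,-0.003,0,0,0],[0.04,0,0,-0.003,0,0,0],[0.04,0,0,-0.003,0,0,0]])

```text
time_s: 16.53
ee_pos: [0.5152, 0.0861, 0.1503]
ee_rot: [-0.193, 1.557, 0.001]
contact_force: [-3.9, 0.4, 6.0]
finger_gap: 0.648
```

Request:
move_arm(commands=[[0.04,0,0,0.001,0,0,0],[0.04,0,0,0.001,0,0,0],[0.0854,0,0,0.001,0,0,0],[0.0854,0,0,0.001,0,0,0],[0.0854,0,0,0.001,0,0,0],[0.0854,0,0,0.001,0,0,0],[0.0854,0,0,0.001,0,0,0],[0.0854,0,0,0.001,0,0,0],[0.0854,0,0,0.001,0,0,0],[0.0854,0,0,0.001,0,0,0]])

```text
time_s: 17.37
ee_pos: [0.515, 0.086, 0.1493]
ee_rot: [-0.193, 1.559, 0.001]
contact_force: [-0.1, -0.0, -0.3]
finger_gap: 1.001
```

Request:
move_arm(commands=[[0.0854,0,0,0.008,0,0,0],[0.0854,0,0,0.02,0,0,0],[0.0854,0,0,0.035,1,0.12,0],[0.0854,0,0,0.05,2,0.25,0],[0.0854,0,-0.01,0.065,3,0.37,0],[0.0854,0,-0.025,0.075,4,0.5,0],[0.0854,0,-0.04,0.085,5,0.62,0],[0.0854,0,-0.055,0.09,6,0.75,0],[0.0854,0,-0.07,0.095,6.95,0.87,0],[0.0854,0,-0.08,0.1,6.95,0.87,0]])

```text
time_s: 18.2
ee_pos: [0.5154, 0.0043, 0.2514]
ee_rot: [-0.097, 1.566, 0.095]
contact_force: [-0.9, -0.3, 0.3]
finger_gap: 1.001
```

Request:
move_arm(commands=[[0.0854,0,0,0,0,0,0],[0.0854,0,0,0,0,0,0],[0.0854,0,0,0,0,0,0],[0.0854,0,0,0,0,0,0],[0.0854,0,0,0,0,0,0],[0.0854,0,0,0,0,0,0],[0.0854,0,0,0,0,0,0],[0.0854,0,0,0,0,0,0],[0.0854,0,0,0,0,0,0],[0.0854,0,0,0,0,0,0]])

```text
time_s: 19.03
ee_pos: [0.515, 0.0061, 0.2493]
ee_rot: [-0.097, 1.569, 0.097]
contact_force: [-0.4, -0.6, -0.3]
finger_gap: 1.002
```

Request:
move_arm(commands=[[0.0854,0,0,0,0,0,0],[0.0854,0,0,0,0,0,0],[0.0854,0,0,0,0,0,0],[0.0854,0,0,0,0,0,0],[0.0854,0,0,0,0,0,0],[0.0854,0,0,0,0,0,0],[0.0854,0,0,0,0,0,0],[0.0854,0,0,0,0,0,0],[0.0854,0,0,0,0,0,0],[0.0854,0,0,0,0,0,0]])

```text
time_s: 19.87
ee_pos: [0.515, 0.006, 0.2493]
ee_rot: [-0.097, 1.569, 0.097]
contact_force: [0.3, 0.4, 0.7]
finger_gap: 1.001
```

```bash
cat > chk.py <<'E'
from h import *
import sys
k=sys.argv[1]
d=grab('scene','sc'+k);grab('side','si'+k)
s=telemetry.get_state(); print(s['time_s'],s['ee_pos'],s['contact_force'],s['finger_gap'])
cv2.imwrite(f'pics/m{k}.png',np.hstack([cv2.resize(cv2.imread(f'pics/sc{k}.png')[60:210,240:390],(400,400)),cv2.resize(cv2.imread(f'pics/si{k}.png')[84:384,100:400],(400,400))]))
P=cloud(d);O=np.array([.4987,.2095]);a=np.array([-.1236,.9923]);n=np.array([.9923,.1236])
im=d['image'].astype(int);B,G,R=im[...,0],im[...,1],im[...,2]
X=(P[...,:2]-O)
box=(abs(X@n)<.05)&(abs(X@a)<.22)
up=P[...,2]-(.08-.123*(X@a))
top=box&(up>.062)&(up<.08)
for nm,c in(('blue',B>R+50),('yellow',R>B+70)):
    q=P[top&c&((nm=='blue')|(G>R-70)&(R-B>90))]
    if len(q): print(nm,'band top y',np.median((q[:,:2]-O)@a),'x',np.median((q[:,:2]-O)@n),'z',np.median(q[:,2]),len(q))
E
python3 chk.py 7
```

```text
19.9667 [0.51500585 0.00601384 0.24934824] [ 0.19088012 -0.55118619  0.0664103 ] 1.0014691887018425
blue band top y 0.16149059496599266 x 0.0003017848622254432 z 0.1330687465335263 118
yellow band top y 0.08702530881532769 x 0.001152127720657317 z 0.14229384107134863 299
```

View pics/m7.png

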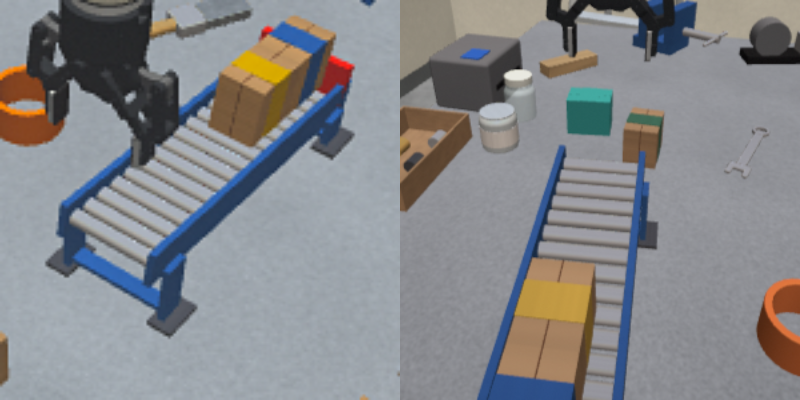

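Yellow looks up against blue, but the measured band positions are a few mm off what's expected. I'll let it settle and check closer.

Request:
move_arm(commands=[[0.0854,0,-0.01,0.01,0,0,0],[0.0854,0,-0.03,0.02,0,0,0],[0.0854,0,-0.05,0.03,0,0,0],[0.0854,0,-0.06,0.03,0,0,0],[0.0854,0,-0.06,0.03,0,0,0],[0.0854,0,-0.06,0.03,0,0,0],[0.0854,0,-0.06,0.03,0,0,0],[0.0854,0,-0.06,0.03,0,0,0],[0.0854,0,-0.06,0.03,0,0,0],[0.0854,0,-0.06,0.03,0,0,0]])

```text
time_s: 20.8
ee_pos: [0.5149, -0.0533, 0.2789]
ee_rot: [-0.098, 1.569, 0.098]
contact_force: [-0.7, -0.6, 0.1]
finger_gap: 1.001
```

```bash
python3 chk.py 8
python3 - <<'E'
from h import *
a=cv2.imread('pics/sc8.png');cv2.imwrite('pics/c8.png',cv2.resize(a[55:125,310:390],None,fx=7,fy=7,interpolation=cv2.INTER_CUBIC))
b=cv2.imread('pics/sc7.png');print(np.abs(a[55:125,310:390].astype(int)-b[55:125,310:390]).max(2).mean(), np.abs(a[55:125,310:390].astype(int)-b[55:125,310:390]).max())
d=load('sc8');O=np.array([.4987,.2095]);A=np.array([-.1236,.9923]);D0=load('scene0')
P=cloud(D0);print('green before/after', P[190,220].round(4), cloud(d)[190,220].round(4), np.abs(a[175:220,203:246].astype(int)-D0['image'][175:220,203:246]).mean())
E
```

```text
20.9 [ 0.51496467 -0.05355707  0.27916823] [-0.02747117  0.20099497  0.90522519] 0.9964160980250681
blue band top y 0.1618358814771637 x 0.0006416115393102562 z 0.13355548402271492 120
yellow band top y 0.08723385717708057 x 0.0005930807938569014 z 0.142019799782165 299
1.50125 15
green before/after [ 0.4914 -0.1705  0.0716] [ 0.4907 -0.1699  0.0704] 1.3996554694229113
```

View pics/c8.png

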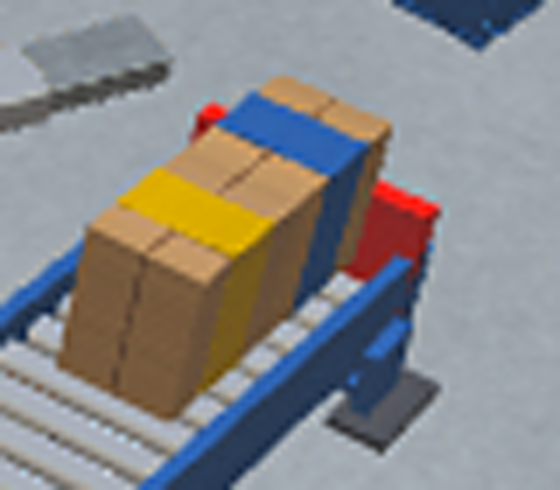

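Run:
```python
from h import *
d=load('sc8');O=np.array([.4987,.2095]);A=np.array([-.1236,.9923])
for nm,u,v,y in(('yellow',118,392,.024),('blue(before)',210,315,.104)):
    p=pt(d,310+u/7,55+v/7,.08-.123*y); print(nm,'uphill bottom edge',(p[:2]-O)@A,'expected',y)
```

```text
yellow uphill bottom edge 0.03711022468820611 expected 0.024
blue(before) uphill bottom edge 0.11242146515442769 expected 0.104
```

```bash
python3 -c "
from bench import close_job; print(close_job())"
```

```text
the job is handed in; nothing more can be done
None
```

Both cartons are loaded in order, and I handed the job in at about 21 s. I set blue down on the upper end of the rollers, tilted to the slope, touching down at about 8 N. I let go, and it rolled by itself to the red stop. Only after seeing it there did I set yellow down the same way, at about 6 N, and it rolled down onto blue.

**Last checks:**
- Two scene pictures about 1 s apart show both cartons upright, centred between the rails and not moving. Yellow is against blue and blue is at the stop.
- The green-banded carton has not moved (within 1 mm), and the gripper is open and clear of everything.

**What disagreed:** my measured positions along the lane come out 8 mm (blue) and 13 mm (yellow) further downhill than the text gives. Most of this is probably an error in where I placed the lane's origin. The two cartons also measure about 75 mm apart instead of 80 mm, which I put down to reading a coarse picture (about 2.5 mm per pixel). The pictures show no gap between them.

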